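# Fetch the dipping basket from the deep rinse tank with the hook rod

### The job

Take the hook rod from its stand, reach down the slot of the rinse tank's clear cover, hook the basket's red bail and gently draw the basket along its rails until you feel it come up against the stop under the opening; then lift it out on the hook without forcing it and without your fingers touching it. Set it down upright near the middle of the soldering board, without dropping it, with the copper ring still in it, then hang the rod back in its stand. Leave the pliers, loupe and flux pot where they are.

Things in the scene. Friction and masses are not known exactly. Their poses are not given: they have to be found in the camera images.
- hook_rod: Brass hook rod, 168 mm long, 0.12 kg, hanging upright in its stand. Origin: foot of the shank, level with the hook's underside; z up along the shank's axis; the hook points to +x. Wooden handle above the collar: 14 mm in x, 20 mm in y, from z = 105 to 168 mm; grip it near z = 138 mm.
- hook_tip (a point): Centre of the hook's tip, at x = 17, z = 16 mm in the rod's frame. All of the hook is 6 mm round bar: tip's outer face at x = 20 mm, its top at z = 19 mm; hook's inner bottom at z = 6 mm; 10 mm gap between shank and tip.
- rod_collar (a point): Centre of the underside of the rod's round collar (26 mm across, 5 mm thick), z = 100 mm in the rod's frame, same axes.
- rod_stand: Fixed stand: steel base 90 x 80 x 12 mm, post at x = +45 mm, at its top a fork with a slot 12 mm wide, open to the stand's -x side. Origin on the worktop under the rod's seat, z up.
- stand_seat (a point): Where the middle of the collar's underside rests on the fork, z = 130 mm in the stand's frame, same axes. The fork is 6 mm thick; lips 3 mm high at its ends (x = -19 to -23 mm) keep the rod in: lift it 8 mm or more, then draw it out to -x by 45 mm or more; return it the same way.
- tank: Fixed steel rinse tank (dry), outside 198 (x) x 54 (y) x 130 (z) mm, inside 190 x 46 mm, walls 4 mm. Origin on the worktop under its centre, x along its length, -x end nearer the robot.
- tank_top (a point): Centre of the rim (z = 130 mm in the tank's frame, same axes). On the rim lies a fixed clear cover, 4 mm thick, clipped on up to 25 mm off along x either way; where is not given. It has an opening 66 mm long, full tank width, middle near x = -32 mm; from its +x edge a slot 16 mm wide runs 77 mm to +x along the middle line: only the rod passes there. Under that edge a lip hangs 7 mm down.
- tank_rails (a point): Middle between the two rails (6 mm wide, one along each long wall), level with their tops, z = 50 mm in the tank's frame, same axes. The basket hangs on them, at first 35 to 50 mm to +x of here. A blue stop plate hangs from the cover; against it the basket's middle is near x = -32 mm (up to 25 mm off, as the cover): only there it clears the opening, by 3 mm at either end.
- basket: Loose steel basket, 0.24 to 0.4 kg. Origin: centre of its underside; x along its length and the tank's x. Body 52 x 30 mm, side walls 37 mm and end walls 24 mm high, floor 3 mm, open on top; side flanges (z = 36 to 39 mm) make it 60 x 42 mm, with a wire rail over each (up to z = 62 mm). Drawing it along takes up to 5 N; a harder resistance is the stop. Over 15 N from the hook is forcing.
- bail (a point): Middle of the basket's stiff red bail: a straight round bar 5 mm thick, 36 mm long along the basket's y between its two wire rails, over the basket's middle, 60 mm above its underside; basket's axes. A basket still pressed on the stop by the hook drags and tilts as it is lifted, and may catch under the opening's edges: ease the hook back 3 or 4 mm first.
- copper_ring: Loose copper ring, 21 mm across and 4 mm high, lying in the basket. Origin: centre of its underside.
- solder_board: Fixed scorched soldering board, 118 (x) x 180 (y) x 24 (z) mm. Origin: centre of its underside; top 24 mm above the worktop.
- cutter: Pliers with black handles, 39 x 138 x 11 mm, lying on the worktop; to be left alone. Origin: centre of its underside.
- loupe: Folding loupe, 26 x 30 x 15 mm, on the worktop; to be left alone. Origin: centre of its underside.
- flux_jar: Small black open flux pot, 27 mm across, 10 mm high, on the worktop; to be left alone. Origin: centre of its underside.

How it is judged:
By the outcome, as a careful person would: the job done as asked, in the order asked, and still so for the second after the job is handed in, with the robot touching nothing.
It also fails if it takes over 72 s, if anything falls off the work surface, if the arm or the gripper's body presses on something with over 40 N, if the wrist force passes 120 N, or if a joint passes its speed limit or range.

### The arm

A 6-joint arm with a two-finger parallel gripper is mounted at the origin on a cart in front of the work surface, level with it; the furniture and walls round the work are solid. World frame = base frame: x ahead of the robot, y to its left, z up, the work surface at z = 0. Lengths are in mm, angles in rad, forces in N, time in s.
With the tool pointing down it reaches from about 275 to 1000 mm from the base axis. Payload 8.4 kg.
Tool frame: the origin (TCP) lies between the finger pads; the fingertips stand 22 mm ahead of it and the grasp point (between the pads) lies 3 mm ahead of it; z points along the fingers, y is the line along which they close (so a half turn about z gives the same grasp; the last joint's range is limited). The gripper opens to 85 mm and grips with 20 to 120 N. Pads are 22 mm wide; open, the fingers measure 114 mm over their backs; the gripper's body (76 mm by 85 mm) begins 54 mm behind the grasp point. The pads swing forward as they close: fully open they stand 13 mm farther back than shut.
Start: joints at [1.099, 0.353, 1.633, -0, 1.155, -0.002], TCP at [282.941, 557.29, 217.481] pointing down, gripper open.
Joint ranges: [-2.63, 2.63], [-0.92, 2.1], [0.06, 2.66], [-1.3, 4.44], [0, 2.69], [-3.02, 3.02]. Speed limits (rad/s): [2.22, 2.22, 2.79, 3.14, 3.14, 3.14].

### API

Orientations are given as [roll, pitch, yaw] about the fixed x, y, z axes, in that order (R = Rz(yaw) Ry(pitch) Rx(roll)).
In Python, from rig import r, grab_frame gives the robot as it stands.
- The arm moves only by the shell command python3 -m inch 'ROWS' [FORCE]. ROWS is JSON, a list of rows, each a list of 7 numbers: the turn, a rotation vector about the tool's x, y, z as a fraction of full scale, then the shift along the tool's x, y, z as a fraction of full scale, then the closure, from 0 (fully open) to 1 (shut). In form: [[rx, ry, rz, dx, dy, dz, fingers], ...]. A call has 1 to 8 rows; each row shifts and turns the commanded pose from where the row before left it, along the tool's axes as they then stand; what a row does not reach is not made up. Full scale, the value 1, is 2.5 cm for a shift and pi rad for a turn. A row lasts 1/12 s, in which the tool goes at most 41.7 mm and 7.16 degrees, less where a joint would pass 70% of its speed; a pose out of reach is approached as far as the arm can. A call with a number of a shift or a turn outside -1 to 1 is refused whole. A call with a gripper value outside its range is refused whole. The fingers move at their own pace and stop on an object; FORCE is the grip in N (left out, the last holds). Time passes only in rows, so rows that do not move let the fingers close. It gives the time, the measured TCP pose, the force, the opening and the grip force at its end, in the units of the state.
- r.sense(): the state, without advancing time (a new reading comes with each control period).
- grab_frame(name): name is "side" or "top" or "wrist"; returns a dict with "pixels" (400x640x3 uint8, red, green, blue), "z_map" (400x640 float32, mm along the optical axis (not along the pixel's ray), 0 where there is no reading), "vertical_fov" (degrees; the focal length in pixels is half the picture's height over the tangent of half this angle, whatever the lens; pixels are square), "cx", "cy" (the principal point, pixels), "dist" ([k1, k2, p1, p2, k3] as OpenCV has them; the pictures are not rectified), "cam_to_world" (4x4, takes a point from camera to world coordinates). Camera axes: x right, y down, z forward; pixel columns grow to the right and rows downward; lengths in mm; the calibration is good to about 2 mm. A picture is of the moment at which its call begins.
- r.sign_off(): hands the job in; it is judged then, once.
The state is a dict: "clock": time; "qpos": joint angles; "qvel": joint speeds; "joint_efforts": joint torques, N m; "eef_pos": TCP position; "tcp_rot": TCP orientation; "contact_force": force on the tool from outside, world axes, zero at the start; "wrist_torque": the same for the moment, N m; "opening": opening from 0.0 (shut) to 1.0 (fully open); "grasp_force": force on a finger pad.
Only numpy, scipy, OpenCV 4.12 (cv2) and the standard library are available. Lean on these libraries where they do the work, as an engineer would, in place of code of your own. Each camera call takes 0.05 s, during which the arm holds its last target. There are 200 camera calls.

## Working session

There is one attempt and no reset: what is moved stays moved. The work goes in short steps, Python scripts to look and compute and a shell command to move; the robot and the scene stay as the last step left them, time stands still between calls to the robot, and variables do not carry over. Pictures are saved under pics/ and viewed, at most 12 in all, crops included, and the job is handed in when it is done.

```bash
mkdir -p pics; ls; cat > h.py <<'E'
import numpy as np, cv2
from rig import r, grab_frame
def K(f):
    h=f["pixels"].shape[0]; F=h/2/np.tan(np.radians(f["vertical_fov"])/2)
    return np.array([[F,0,f["cx"]],[0,F,f["cy"]],[0,0,1.]])
def rays(f,uv):
    p=cv2.undistortPoints(np.array(uv,float).reshape(-1,1,2),K(f),np.array(f["dist"],float)).reshape(-1,2)
    d=np.c_[p,np.ones(len(p))]; T=np.array(f["cam_to_world"]); return T[:3,3],d@T[:3,:3].T
def plane(f,uv,z):
    o,d=rays(f,uv); return o+d*((z-o[2])/d[:,2])[:,None]
def cloud(f):
    h,w=f["z_map"].shape; u,v=np.meshgrid(np.arange(w),np.arange(h))
    o,d=rays(f,np.c_[u.ravel(),v.ravel()]); return (o+d*f["z_map"].reshape(-1,1)).reshape(h,w,3)
def proj(f,P):
    T=np.linalg.inv(np.array(f["cam_to_world"])); rv=cv2.Rodrigues(T[:3,:3])[0]
    return cv2.projectPoints(np.array(P,float).reshape(-1,1,3),rv,T[:3,3],K(f),np.array(f["dist"],float))[0].reshape(-1,2)
def save(f,n): cv2.imwrite("pics/"+n+".png",f["pixels"][:,:,::-1])
def st():
    s=r.sense(); print(s["clock"],np.round(s["eef_pos"],1),np.round(s["tcp_rot"],3),np.round(s["contact_force"],1),np.round(s["opening"],3),np.round(s["grasp_force"],1))
E
python3 - <<'E'
from h import *
import pickle
for n in ("top","side"):
    f=grab_frame(n); save(f,n+"0"); pickle.dump(f,open(n+"0.pkl","wb"))
    print(n,np.round(f["cam_to_world"],2).tolist(),f["vertical_fov"],f["dist"])
st()
E
```

```text
pics
top [[-0.02, -0.99, 0.14, 384.41], [-1.0, 0.02, -0.0, -18.27], [0.0, -0.14, -0.99, 1297.01], [0.0, 0.0, 0.0, 1.0]] 51.04075441648827 [-0.03865439  0.          0.          0.          0.        ]
side [[-0.97, -0.21, 0.16, 363.26], [-0.26, 0.8, -0.55, 708.16], [-0.01, -0.57, -0.82, 1169.54], [0.0, 0.0, 0.0, 1.0]] 52.89780671728675 [-0.02742388  0.          0.          0.          0.        ]
0.1 [282.7 556.9 216.8] [-3.14  -0.     2.672] [ 1.3  0.5 -0.8] 1.005 0.0
```

View pics/top0.png

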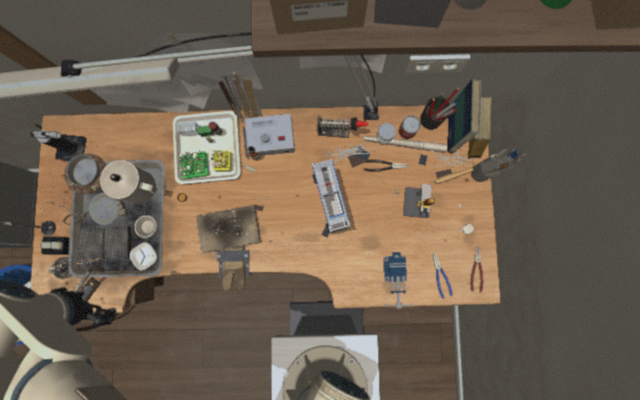

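View pics/side0.png

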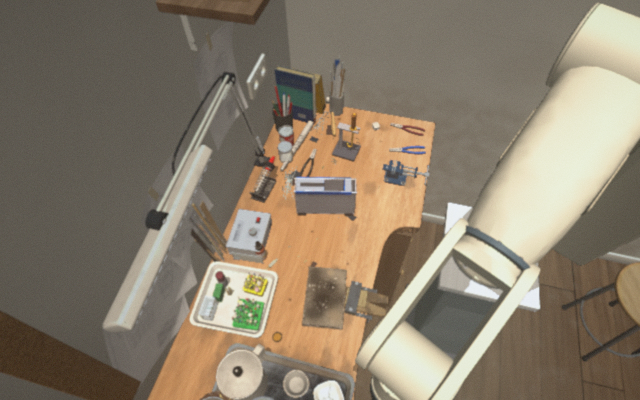

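The top view shows the tank near (330,195), the stand with its rod near (420,202), and the board near (228,230). The pliers are at (384,166). Next I measure these from depth.

```bash
python3 - <<'E'
from h import *
import pickle
t=pickle.load(open("top0.pkl","rb")); s=pickle.load(open("side0.pkl","rb"))
def rect(f,box,zl,zh,n):
    C=cloud(f); u0,v0,u1,v1=box; P=C[v0:v1,u0:u1].reshape(-1,3); m=(P[:,2]>zl)&(P[:,2]<zh); P=P[m]
    if len(P)<5: print(n,"few",len(P));return
    R=cv2.minAreaRect(P[:,:2].astype(np.float32)); print(n,len(P),np.round(R[0],1),np.round(R[1],1),round(R[2],1),"zmed",np.round(np.median(P[:,2]),1),np.round(np.ptp(P[:,2]),1))
rect(t,(300,150,360,245),115,145,"tank top")
rect(s,(285,165,365,225),115,145,"tank side")
rect(t,(190,195,270,258),15,32,"board top")
rect(s,(295,255,355,335),15,32,"board side")
rect(t,(395,175,440,225),6,18,"stand base")
rect(t,(395,175,440,225),110,140,"fork")
rect(t,(395,175,440,225),175,230,"handle")
rect(s,(330,110,370,165),110,140,"fork s")
rect(s,(330,110,370,165),175,230,"handle s")
a=cv2.resize(t["pixels"][150:245,290:450],None,fx=5,fy=5,interpolation=cv2.INTER_CUBIC)
b=cv2.resize(s["pixels"][105:225,280:440],None,fx=5,fy=5,interpolation=cv2.INTER_CUBIC)[:600]
cv2.imwrite("pics/a.png",a[:,:,::-1]);cv2.imwrite("pics/b.png",b[:,:,::-1])
E
```

```text
tank top 906 [560.3 -28.9] [201.7  59.7] 13.7 zmed 134.8 26.1
tank side 779 [558.  -27.1] [201.5  64.3] 13.5 zmed 132.3 24.5
board top 2531 [459.5 284.1] [155.9 179.3] 8.8 zmed 24.3 16.8
board side 2587 [460.9 286.1] [149.4 182. ] 9.2 zmed 22.7 16.9
stand base 578 [ 556.  -301.1] [139.1 155.6] 87.6 zmed 12.9 11.9
fork 197 [ 543.3 -296.9] [25.9 79.4] 82.5 zmed 131.7 15.7
handle 53 [ 526.6 -294.4] [19.  13.7] 85.6 zmed 198.4 29.3
fork s 130 [ 543.  -295.5] [32.2 80.2] 82.2 zmed 129.3 28.4
handle s 40 [ 525.4 -294.2] [24.4 14.2] 84.2 zmed 192.9 25.0
```

View pics/a.png

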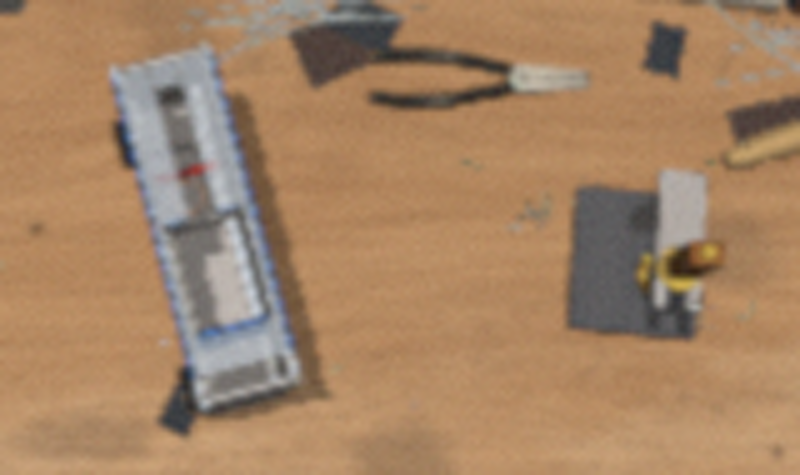

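View pics/b.png

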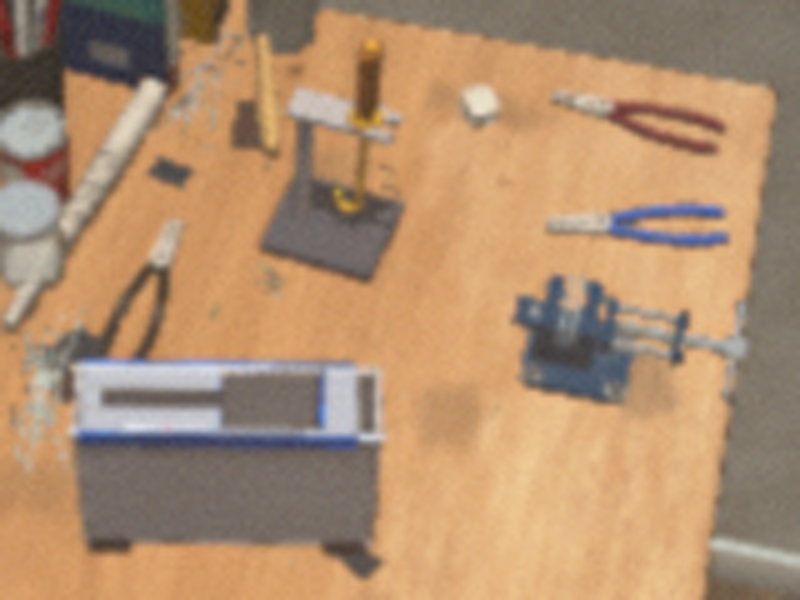

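The cover's opening, the slot and the red bail can be seen at about (215,270) and (190,172) in the top crop. The side crop shows the rod in the fork at (368,120) with its hook to the left at (345,200), roughly world +x. I'll turn the tool and rise, then travel towards the tank.

```bash
python3 -m inch '[[0,0,0.039,0,0,-0.6,0],[0,0,0.039,0,0,-0.6,0],[0,0,0.039,0,0,-0.6,0],[0,0,0.039,0,0,-0.6,0],[0,0,0.039,0,0,-0.6,0],[0,0,0.039,0,0,-0.6,0],[0,0,0.039,0,0,-0.6,0],[0,0,0.039,0,0,-0.6,0]]'
python3 -m inch '[[0,0,0.039,-1,0.4,-0.6,0],[0,0,0.039,-1,0.4,0,0],[0,0,0,-1,0.4,0,0],[0,0,0,-1,0.4,0,0],[0,0,0,-1,0.4,0,0],[0,0,0,-1,0.4,0,0],[0,0,0,-1,0.4,0,0],[0,0,0,-1,0.4,0,0]]'
python3 -m inch '[[0,0,0,-1,0.4,0,0],[0,0,0,-1,0.4,0,0],[0,0,0,-1,0.4,0,0],[0,0,0,-1,0.4,0,0],[0,0,0,-1,0.4,0,0],[0,0,0,-1,0.4,0,0],[0,0,0,-1,0.4,0,0],[0,0,0,-1,0.4,0,0]]'
```

```text
clock: 0.77
eef_pos: [282.8, 557.0, 337.8]
tcp_rot: [-3.141, 0.001, 1.686]
contact_force: [0.4, 0.6, 0.4]
opening: 0.998
grasp_force: 0.0
clock: 1.43
eef_pos: [346.7, 350.9, 352.1]
tcp_rot: [-3.141, 0.001, 1.447]
contact_force: [0.5, -0.7, 0.4]
opening: 1.001
grasp_force: 0.0
clock: 2.1
eef_pos: [401.3, 142.7, 352.3]
tcp_rot: [-3.141, 0.0, 1.447]
contact_force: [0.0, 0.6, -0.5]
opening: 0.997
grasp_force: 0.0
```

```bash
python3 -m inch '[[0,0,0,-0.9,0.8,0,0],[0,0,0,-0.9,0.8,0,0],[0,0,0,-0.9,0.8,0,0],[0,0,0,-0.9,0.8,0,0],[0,0,0,-0.9,0.8,0,0],[0,0,0,-0.9,0.8,0,0],[0,0,0,-0.9,0.8,0,0],[0,0,0,0,0,0,0]]'
python3 - <<'E'
from h import *
import pickle
f=grab_frame("wrist"); save(f,"w1"); pickle.dump(f,open("w1.pkl","wb"))
print(np.round(f["cam_to_world"],2).tolist(),f["vertical_fov"])
E
```

```text
clock: 2.77
eef_pos: [522.9, -33.3, 351.8]
tcp_rot: [3.141, 0.002, 1.444]
contact_force: [-0.6, 0.1, 0.1]
opening: 1.003
grasp_force: 0.0
[[0.99, -0.12, -0.04, 532.76], [-0.13, -0.94, -0.31, 46.69], [0.0, 0.31, -0.95, 508.5], [0.0, 0.0, 0.0, 1.0]] 59.46951688809529
```

View pics/w1.png

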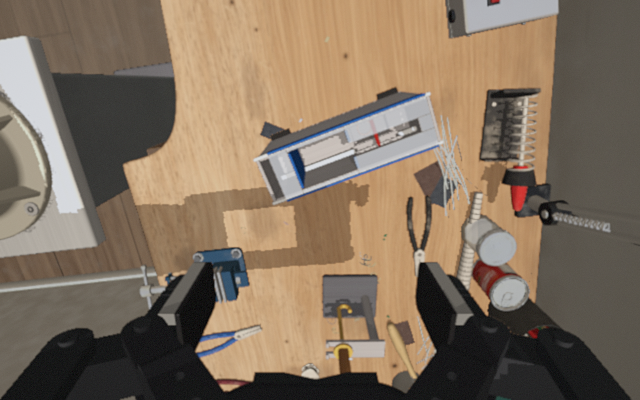

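The wrist view shows the tank with corners near (258,158), (430,95), (443,145), (275,203), the red bail at (377,140) and the blue stop at (297,168). The stand base is at (350,295) and the collar at (342,350), with the hook near (340,310). Now I measure with rays and depth.

```bash
cat > m.py <<'E'
from h import *
import pickle
f=pickle.load(open("w1.pkl","rb")); C=cloud(f); px=f["pixels"].astype(int)
# tank
m=np.zeros((400,640),np.uint8); m[80:215,245:455]=1
P=C.copy(); t=((P[...,2]>122)&(P[...,2]<142)&(m>0))
R=cv2.minAreaRect(P[t][:,:2].astype(np.float32)); print("rim",np.round(R[0],1),np.round(R[1],1),round(R[2],2),"z",np.median(P[t][:,2]))
b=cv2.boxPoints(R); e=[b[1]-b[0],b[2]-b[1]]; e=max(e,key=np.linalg.norm); e=e*np.sign(e[0]); yaw=np.arctan2(e[1],e[0]); print("yaw",np.degrees(yaw))
c=np.array(R[0]); ex=np.array([np.cos(yaw),np.sin(yaw)]); ey=np.array([-ex[1],ex[0]])
def loc(p): return np.c_[(p[:,:2]-c)@ex,(p[:,:2]-c)@ey]
red=(px[...,0]>120)&(px[...,1]<70)&(px[...,2]<70)&(m>0)
v,u=np.nonzero(red); uv=np.c_[u,v]; print("red",len(u),uv.mean(0))
L=loc(plane(f,uv,75)); print("bail tank-local",L.mean(0),np.ptp(L,axis=0),"depth z",np.median(C[red][:,2]))
# opening: depth below cover along midlines
U=plane(f,[[0,0]],134)
for y in (-18,-12,0,12,18):
    xs=np.arange(-100,101,1.); Q=np.array([[*(c+x*ex+y*ey),134] for x in xs]); q=proj(f,Q).round().astype(int)
    z=C[q[:,1],q[:,0],2]; low=z<120; ch=np.nonzero(np.diff(low.astype(int)))[0]
    print("y",y,[(xs[i],int(low[i+1])) for i in ch])
blue=(px[...,2]>px[...,0]+40)&(px[...,2]>80)&(m>0)
v,u=np.nonzero(blue); L=loc(plane(f,np.c_[u,v],134)); k=(abs(L[:,1])<17)&(abs(L[:,0])<90); print("blue inner x range",np.percentile(L[k][:,0],[2,50,98]),k.sum(),"z",np.percentile(C[v[k],u[k],2],[5,50,95]))
# stand
m2=np.zeros((400,640),bool); m2[260:372,310:395]=1
for n,zl,zh in (("base",8,16),("fork",124,134),("handle",150,205)):
    t=(C[...,2]>zl)&(C[...,2]<zh)&m2; R=cv2.minAreaRect(C[t][:,:2].astype(np.float32)); print(n,t.sum(),np.round(R[0],1),np.round(R[1],1),round(R[2],1))
t0=(px[...,0]>150)&(px[...,2]<80)&(px[...,1]>100)&m2
v,u=np.nonzero(t0&(C[...,2]<60)&(C[...,2]>25)); 
for n in range(0,len(u),max(1,len(u)//25)): print(u[n],v[n],np.round(C[v[n],u[n]],1))
cv2.imwrite("pics/w1c.png",cv2.resize(f["pixels"][260:385,300:400],None,fx=4.7,fy=4.7,interpolation=2)[:,:,::-1])
E
python3 m.py
```

```text
rim [559.1 -28.5] [200.5  60. ] 13.7 z 134.12632558068975
yaw 13.70414
red 32 [376.75    138.90625]
bail tank-local [ 39.81373981 -10.81967881] [ 4.2269967  14.32247769] depth z 76.61525766791132
y -18 [(np.float64(-98.0), 0), (np.float64(-92.0), 1), (np.float64(-84.0), 0), (np.float64(-59.0), 1), (np.float64(3.0), 0), (np.float64(97.0), 1)]
y -12 [(np.float64(-98.0), 0), (np.float64(-93.0), 1), (np.float64(-83.0), 0), (np.float64(-58.0), 1), (np.float64(3.0), 0), (np.float64(97.0), 1)]
y 0 [(np.float64(-98.0), 0), (np.float64(-92.0), 1), (np.float64(-84.0), 0), (np.float64(-58.0), 1), (np.float64(79.0), 0), (np.float64(97.0), 1)]
y 12 [(np.float64(-98.0), 0), (np.float64(-92.0), 1), (np.float64(-84.0), 0), (np.float64(-58.0), 1), (np.float64(-8.0), 0), (np.float64(-7.0), 1), (np.float64(3.0), 0), (np.float64(97.0), 1)]
y 18 [(np.float64(-98.0), 0), (np.float64(-92.0), 1), (np.float64(-84.0), 0), (np.float64(-58.0), 1), (np.float64(3.0), 0), (np.float64(97.0), 1)]
blue inner x range [-62.11900506 -60.34087739 -58.51883517] 104 z [129.86966951 134.17102193 135.45851205]
base 2042 [ 52
[... 191 characters left out ...]
4.3 -292.9   35. ]
344 305 [ 535.9 -292.7   35.6]
345 305 [ 537.4 -292.6   36. ]
346 305 [ 539.  -294.    34.3]
340 306 [ 529.4 -291.5   38.7]
341 306 [ 531.  -292.7   37.3]
342 306 [ 532.5 -292.9   37.3]
346 306 [ 538.8 -293.4   37.7]
347 306 [ 540.4 -294.4   36.6]
340 307 [ 529.2 -292.4   40. ]
341 307 [ 530.8 -293.8   38.3]
346 307 [ 538.6 -294.3   39. ]
347 307 [ 540.2 -294.2   39.5]
341 308 [ 530.6 -295.2   39. ]
346 308 [ 538.4 -296.9   38.1]
349 309 [ 542.8 -293.    46.7]
350 309 [ 544.3 -293.5   46.3]
348 310 [ 541.1 -295.    46.2]
349 310 [ 542.6 -295.1   46.4]
351 310 [ 545.7 -294.2   48.1]
348 311 [ 540.9 -297.2   45.8]
351 311 [ 545.5 -295.9   48.3]
351 312 [ 545.3 -297.5   48.7]
```

View pics/w1c.png

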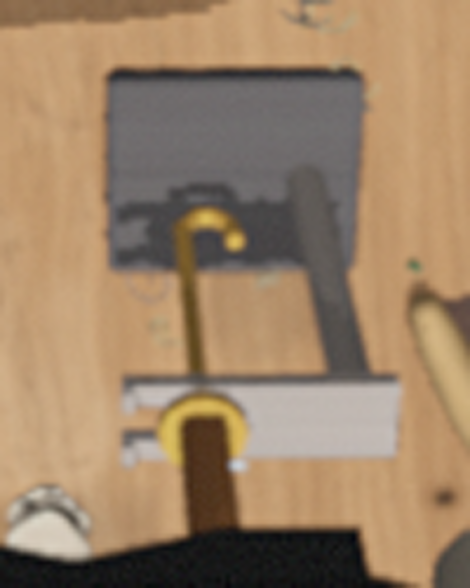

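```bash
python3 - <<'E'
from h import *
import pickle
f=pickle.load(open("w1.pkl","rb"))
print(plane(f,[[343,352],[343,352.8]],135), "fork corners",plane(f,[[326.2,340.7],[385,340.7],[384.5,357],[326.4,357.5]],130).round(1))
q=plane(f,[[340,309]],33); print(q)
E
```

```text
[[ 526.54976438 -294.15368804  135.        ]
 [ 526.41652631 -295.468253    135.        ]] fork corners [[ 506.3 -277.3  130. ]
 [ 583.5 -287.5  130. ]
 [ 581.2 -314.5  130. ]
 [ 503.3 -305.   130. ]]
[[ 528.75972807 -301.21350407   33.        ]]
```

```bash
python3 -m inch '[[0,0,0,-0.94,0.133,0,0],[0,0,0,-0.94,0.133,0,0],[0,0,0,-0.94,0.133,0,0],[0,0,0,-0.94,0.133,0,0],[0,0,0,-0.94,0.133,0,0],[0,0,0,-0.94,0.133,0,0],[0,0,0,-0.94,0.133,0,0],[0,0,0,-0.94,0.133,0,0]]'
python3 -m inch '[[0,0,0,-0.94,0.133,0,0],[0,0,0,-0.94,0.133,0,0],[0,0,0,-0.94,0.133,0,0],[0,0,0,0,0,0.9,0],[0,0,0,0,0,0.9,0],[0,0,0,0,0,0.9,0],[0,0,0,0,0,0,0],[0,0,0,0,0,0,0]]'
python3 - <<'E'
from h import *
import pickle
f=grab_frame("wrist"); save(f,"w2"); pickle.dump(f,open("w2.pkl","wb"))
C=cloud(f)
print(proj(f,[[526.5,-294,198],[526.5,-294,135]]))
t=(C[...,2]>150)&(C[...,2]<202)&(np.hypot(C[...,0]-526,C[...,1]+294)<30); P=C[t]; print(len(P),P.min(0),P.max(0)); T=P[P[:,2]>194]; print(len(T),T.min(0),T.max(0)) 
E
```

```text
clock: 3.48
eef_pos: [523.4, -219.5, 352.4]
tcp_rot: [-3.141, -0.001, 1.447]
contact_force: [0.3, 0.8, -1.0]
opening: 0.999
grasp_force: 0.0
clock: 4.15
eef_pos: [524.4, -289.5, 284.3]
tcp_rot: [-3.139, -0.001, 1.447]
contact_force: [0.2, 0.1, 0.6]
opening: 1.0
grasp_force: 0.0
[[319.30069077 203.52340235]
 [318.65240241 180.74060695]]
710 [ 519.32220169 -304.1585808   150.46540194] [ 534.11206116 -283.86826745  201.99004333]
456 [ 519.32220169 -304.1585808   194.24585874] [ 533.83994832 -284.19372357  201.99004333]
```

View pics/w2.png

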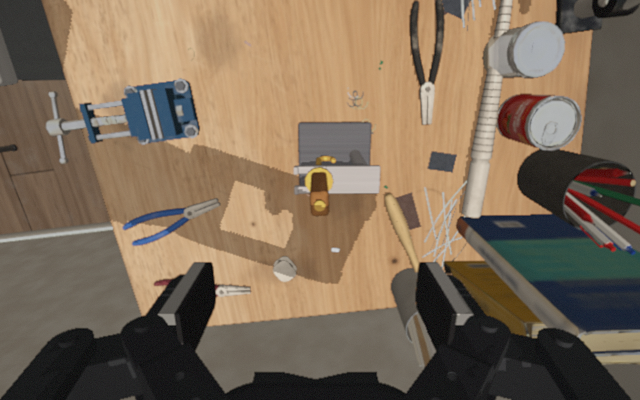

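The wrist view shows the handle at (319,195), centred between the fingers as predicted. I descend and grip.

```bash
python3 -m inch '[[0,0,0,-0.172,0.108,0.755,0],[0,0,0,0,0,0.755,0],[0,0,0,0,0,0.755,0],[0,0,0,0,0,0.755,0],[0,0,0,0,0,0.755,0],[0,0,0,0,0,0.755,0],[0,0,0,0,0,0,0],[0,0,0,0,0,0,0]]' 80
python3 -m inch '[[0,0,0,0,0,0,0.7],[0,0,0,0,0,0,0.75],[0,0,0,0,0,0,0.8],[0,0,0,0,0,0,1],[0,0,0,0,0,0,1],[0,0,0,0,0,0,1],[0,0,0,0,0,0,1],[0,0,0,0,0,0,1]]' 80
```

```text
clock: 4.87
eef_pos: [527.7, -295.1, 172.7]
tcp_rot: [3.141, 0.0, 1.447]
contact_force: [1.5, -0.6, 0.1]
opening: 1.0
grasp_force: 0.0
clock: 5.53
eef_pos: [527.3, -295.4, 172.4]
tcp_rot: [3.141, 0.0, 1.447]
contact_force: [-1.5, 0.3, 6.5]
opening: 0.138
grasp_force: 78.6
```

```bash
python3 -m inch '[[0,0,0,0,0,-0.2,1],[0,0,0,0,0,-0.2,1],[0,0,0,0,0,-0.2,1],[0,0,0,0,-0.3,0,1],[0,0,0,0,-0.6,0,1],[0,0,0,0,-0.6,0,1],[0,0,0,0,-0.6,0,1],[0,0,0,0,-0.6,0,1]]' 80
python3 - <<'E'
from h import *
import pickle
st(); f=grab_frame("wrist"); save(f,"w3"); pickle.dump(f,open("w3.pkl","wb"))
s=grab_frame("side"); save(s,"s3"); pickle.dump(s,open("s3.pkl","wb"))
E
```

```text
clock: 6.2
eef_pos: [459.0, -286.6, 186.6]
tcp_rot: [-3.141, -0.0, 1.447]
contact_force: [-0.1, -0.2, 0.0]
opening: 0.138
grasp_force: 78.4
6.2 [ 459.  -286.6  186.6] [-3.141 -0.     1.447] [-0.1 -0.2  0. ] 0.138 78.4
```

View pics/w3.png

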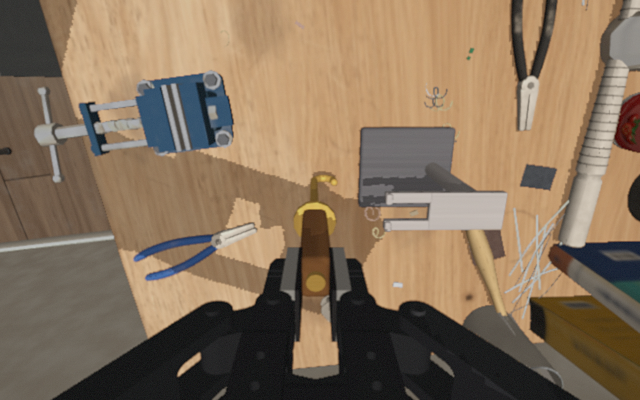

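The wrist view shows the rod upright between the pads, clear of the fork, with the collar at (315,218), the shank's foot near (317,185) and the hook's tip at (332,181). Next I measure the rod in the tool frame.

```bash
python3 - <<'E'
from h import *
import pickle
f=pickle.load(open("w3.pkl","rb")); C=cloud(f); px=f["pixels"].astype(int)
y=1.447; tx=np.array([np.cos(y),np.sin(y)]); ty=np.array([np.sin(y),-np.cos(y)]); c=np.array([459,-286.6])
def loc(P): return np.c_[(P[:,:2]-c)@tx,(P[:,:2]-c)@ty,P[:,2]]
m=(px[...,0]>120)&(px[...,2]<90)&(px[...,0]-px[...,2]>80)
M=np.zeros_like(m); M[165:245,290:345]=1
L=loc(C[m&M]);
a=L[(L[:,2]>143)&(L[:,2]<153)]; R=cv2.minEnclosingCircle(a[:,:2].astype(np.float32)); print("collar",len(a),R)
b=L[(L[:,2]>75)&(L[:,2]<140)]; print("shank", [ (z,np.round(b[(abs(b[:,2]-z)<8)].mean(0),1)) for z in (85,100,115,130) if (abs(b[:,2]-z)<8).any()])
h=L[(L[:,2]>35)&(L[:,2]<68)]; print("hook",len(h),h.min(0),h.max(0)); t=h[h[:,1]>13];print("tip",t.mean(0),t.max(0))
s=pickle.load(open("s3.pkl","rb")); C=cloud(s);px=s["pixels"].astype(int)
d=np.linalg.norm(C[...,:2]-c,axis=2)<28
L=loc(C[d&(px[...,0]-px[...,2]>80)&(C[...,2]>38)])
for z in range(40,150,15):
    k=L[abs(L[:,2]-z)<8]; 
    if len(k): print("side",z,len(k),k.mean(0).round(1),k[:,:2].min(0).round(1),k[:,:2].max(0).round(1))
E
```

```text
collar 355 ((1.4156574010849, -0.7936177849769592), 12.693217277526855)
shank []
hook 125 [-1.62562536 -0.3774372  47.34364437] [ 4.38377841 17.99620915 64.23272339]
tip [ 2.01757517 15.3379912  61.1937199 ] [ 4.11689806 17.99620915 64.23272339]
side 40 4 [ 1.9  1.3 45.8] [-0.8 -3.3] [4.5 5.2]
side 55 10 [ 3.1  1.3 54.3] [-0.9 -8.5] [ 5.5 10.3]
side 70 5 [ 4.7 -6.6 70.2] [ 3.4 -9.2] [ 6.5 -4.3]
side 85 6 [ 3.  -5.9 82.7] [-0.1 -8.4] [ 5.5 -2.9]
side 100 4 [ 2.4 -6.4 98.2] [-0.  -7.9] [ 5.2 -4.8]
side 115 6 [  4.4  -5.7 115.4] [ 2.5 -8.3] [ 6.8 -3.4]
side 130 3 [  4.4  -6.9 128.7] [ 3.4 -7.6] [ 5.5 -6.2]
side 145 18 [  8.2  -5.9 148.5] [ -2.3 -16.7] [16.  8.]
```

The rod's axis sits at about (1.5, −0.5) in the tool's xy, and its foot is 142.4 mm below the TCP. I lift, turn and carry it over the slot.

```bash
python3 -m inch '[[0,0,0,0,-0.2,-0.9,1],[0,0,-0.0384,0,0,-0.9,1],[0,0,-0.0384,0,0,-0.9,1],[0,0,-0.0384,0,0,-0.9,1],[0,0,0,0,0,-0.9,1],[0,0,0,0,0,-0.9,1],[0,0,0,0.3,0.23,0,1],[0,0,0,0.6,0.46,0,1]]'
python3 -m inch '[[0,0,0,0.75,0.58,0,1],[0,0,0,0.75,0.58,0,1],[0,0,0,0.75,0.58,0,1],[0,0,0,0.75,0.58,0,1],[0,0,0,0.75,0.58,0,1],[0,0,0,0.75,0.58,0,1],[0,0,0,0.75,0.58,0,1],[0,0,0,0.75,0.58,0,1]]'
python3 -m inch '[[0,0,0,0.75,0.58,0,1],[0,0,0,0.75,0.58,0,1],[0,0,0,0.3,0.23,0,1],[0,0,0,0,0,0,1],[0,0,0,0,0,0,1]]'
```

```text
clock: 6.97
eef_pos: [467.5, -261.5, 323.1]
tcp_rot: [3.139, 0.003, 1.807]
contact_force: [1.7, -0.3, -2.0]
opening: 0.139
grasp_force: 78.5
clock: 7.63
eef_pos: [544.5, -85.6, 320.9]
tcp_rot: [-3.141, -0.0, 1.809]
contact_force: [-0.0, -1.2, -1.1]
opening: 0.134
grasp_force: 78.5
clock: 8.05
eef_pos: [567.1, -35.2, 321.1]
tcp_rot: [-3.141, 0.0, 1.81]
contact_force: [-0.1, -0.3, -0.7]
opening: 0.132
grasp_force: 78.5
```

```bash
python3 -m inch '[[0,0,0,0.138,0.147,0.3,1],[0,0,0,0.138,0.147,0.3,1],[0,0,0,0,0,0.3,1],[0,0,0,0,0,0,1]]'
cat > s.py <<'E'
from h import *
import pickle,sys
st(); f=grab_frame("wrist"); pickle.dump(f,open(sys.argv[1]+".pkl","wb")); save(f,sys.argv[1]); C=cloud(f); px=f["pixels"].astype(int)
c=np.array([559.1,-28.5]); a=np.radians(13.65); ex=np.array([np.cos(a),np.sin(a)]); ey=np.array([-ex[1],ex[0]])
for x in (8,15,25,35,45,55,65,73):
    ys=np.arange(-29,29.1,.5); q=proj(f,[[*(c+x*ex+y*ey),134] for y in ys]).round().astype(int); z=C[q[:,1],q[:,0],2]; 
    ch=np.nonzero(np.diff((z<125).astype(int)))[0]; print(x,[(float(ys[i]),float(z[i+1].round())) for i in ch])
L=np.dstack([(C[...,:2]-c)@ex,(C[...,:2]-c)@ey,C[...,2]])
red=(px[...,0]>100)&(px[...,1]<px[...,0]*.45)&(px[...,2]<px[...,0]*.45)&(abs(L[...,0])<95)&(abs(L[...,1])<40)
if red.sum(): print("red",red.sum(),L[red].mean(0),L[red].min(0),L[red].max(0))
yl=(px[...,0]-px[...,2]>80)&(L[...,2]>138)&(L[...,2]<185)&(abs(L[...,0]-15)<40)&(abs(L[...,1])<40)
if yl.sum(): print("hook",yl.sum(),L[yl].mean(0),L[yl].min(0),L[yl].max(0))
E
python3 s.py w4
```

```text
clock: 8.38
eef_pos: [571.7, -27.2, 296.9]
tcp_rot: [-3.138, -0.001, 1.808]
contact_force: [0.1, -0.9, -0.9]
opening: 0.135
grasp_force: 78.5
8.3833 [571.7 -27.2 296.9] [-3.138e+00 -1.000e-03  1.808e+00] [ 0.1 -0.9 -0.9] 0.135 78.5
8 [(-7.0, 69.0), (7.5, 133.0)]
15 [(-4.0, 76.0), (7.5, 134.0)]
25 [(-4.0, 76.0), (7.5, 134.0)]
35 [(-8.0, 75.0), (7.5, 134.0)]
45 [(-8.0, 73.0), (7.5, 134.0)]
55 [(-8.0, 73.0), (7.5, 134.0)]
65 [(-8.0, 74.0), (7.5, 135.0)]
73 [(-8.0, 74.0), (7.5, 135.0)]
red 33 [ 39.59386244 -11.31990102  76.36323548] [ 38.33217459 -19.44110648  74.176414  ] [41.60006018 -5.34815175 78.71540385]
hook 134 [ 20.47196951   0.73120375 166.32660614] [  9.65586349  -2.38003497 158.05432148] [ 29.73944699   2.65070747 184.10032779]
```

```bash
python3 -m inch '[[0,0,0,0,0,0.5,1],[0,0,0,0,0,0.7,1],[0,0,0,0,0,0.7,1],[0,0,0,0,0,0.7,1],[0,0,0,0,0,0,1]]'
python3 -m inch '[[0,0,0,0,0,0.5,1],[0,0,0,0,0,0.5,1],[0,0,0,0,0,0.5,1],[0,0,0,0,0,0.2,1],[0,0,0,0,0,0,1],[0,0,0,0,0,0,1]]'
```

```text
clock: 8.85
eef_pos: [570.8, -27.2, 231.1]
tcp_rot: [-3.137, -0.001, 1.808]
contact_force: [-0.8, 0.1, -2.0]
opening: 0.137
grasp_force: 78.5
clock: 9.35
eef_pos: [573.2, -27.1, 192.5]
tcp_rot: [3.141, 0.0, 1.808]
contact_force: [0.1, -0.8, -1.3]
opening: 0.134
grasp_force: 78.5
```

```bash
python3 -m inch '[[0,0,0,0,0,0.16,1],[0,0,0,0,0,0,1],[0,0,0,0,0.2,0,1],[0,0,0,0,0.2,0,1],[0,0,0,0,0.2,0,1],[0,0,0,0,0.11,0,1],[0,0,0,0,0,0,1],[0,0,0,0,0,0,1]]'
```

```text
clock: 10.02
eef_pos: [590.2, -22.6, 187.6]
tcp_rot: [-3.141, -0.0, 1.809]
contact_force: [-0.5, -0.1, -0.9]
opening: 0.137
grasp_force: 78.5
```

```bash
python3 -m inch '[[0,0,0,0,0,-0.15,1],[0,0,0,0,0,-0.15,1],[0,0,0,0,0,-0.15,1],[0,0,0,0,0,-0.1,1],[0,0,0,0,0,0,1],[0,0,0,0,0,0,1]]'; python3 s.py w5
```

```text
clock: 10.52
eef_pos: [590.2, -22.8, 201.9]
tcp_rot: [3.141, 0.0, 1.808]
contact_force: [-0.5, 0.4, -1.2]
opening: 0.137
grasp_force: 78.5
10.5167 [590.2 -22.8 201.9] [3.141 0.    1.808] [-0.5  0.4 -1.2] 0.137 78.5
8 [(-7.0, 91.0), (8.0, 134.0)]
15 [(-7.0, 90.0), (8.0, 134.0)]
25 [(1.0, 75.0), (8.0, 133.0)]
35 [(2.0, 75.0), (8.0, 134.0)]
45 [(-6.5, 88.0), (3.5, 359.0), (4.5, 50.0), (8.0, 135.0)]
55 [(-7.0, 91.0), (8.0, 133.0)]
65 [(-7.5, 91.0), (8.0, 134.0)]
73 [(-7.5, 90.0), (8.0, 135.0)]
red 35 [ 44.67739039 -11.25523409 105.44176248] [ 38.41321968 -18.24741916  75.73169924] [ 77.74221979  11.01485189 278.201517  ]
hook 525 [ 31.12037455   4.23479973 165.40423549] [ 19.60771609  -9.19589799 161.53229721] [ 43.60094579  12.21637903 184.82407655]
```

```bash
python3 -m inch '[[0,0,0,0,0,-0.08,1],[0,0,0,0,-0.05,0,1],[0,0,0,0,-0.05,0,1],[0,0,0,0,-0.08,0,1],[0,0,0,0,-0.1,0,1],[0,0,0,0,-0.12,0,1],[0,0,0,0,-0.12,0,1]]'
```

```text
clock: 11.15
eef_pos: [577.4, -25.8, 203.6]
tcp_rot: [3.141, 0.0, 1.809]
contact_force: [2.4, 0.7, -2.1]
opening: 0.133
grasp_force: 78.4
```

```bash
python3 -m inch '[[0,0,0,0,-0.12,0,1],[0,0,0,0,-0.12,0,1],[0,0,0,0,-0.12,0,1],[0,0,0,0,-0.12,0,1],[0,0,0,0,-0.12,0,1],[0,0,0,0,-0.12,0,1],[0,0,0,0,-0.12,0,1],[0,0,0,0,-0.12,0,1]]'
```

```text
clock: 11.82
eef_pos: [553.9, -31.5, 203.5]
tcp_rot: [3.141, 0.0, 1.808]
contact_force: [2.3, -0.7, -0.7]
opening: 0.139
grasp_force: 78.5
```

```bash
python3 -m inch '[[0,0,0,0,-0.12,0,1],[0,0,0,0,-0.12,0,1],[0,0,0,0,-0.12,0,1],[0,0,0,0,-0.12,0,1],[0,0,0,0,-0.12,0,1],[0,0,0,0,-0.12,0,1],[0,0,0,0,-0.1,0,1],[0,0,0,0,-0.08,0,1]]'
```

```text
clock: 12.48
eef_pos: [532.0, -36.8, 203.5]
tcp_rot: [-3.142, -0.0, 1.808]
contact_force: [2.8, -0.2, -1.4]
opening: 0.134
grasp_force: 78.5
```

```bash
python3 -m inch '[[0,0,0,0,-0.05,0,1],[0,0,0,0,-0.05,0,1],[0,0,0,0,-0.05,0,1],[0,0,0,0,-0.05,0,1]]'
```

```text
clock: 12.82
eef_pos: [527.4, -37.9, 203.5]
tcp_rot: [3.142, 0.0, 1.809]
contact_force: [2.4, 1.0, -2.1]
opening: 0.135
grasp_force: 78.5
```

```bash
python3 -m inch '[[0,0,0,0,-0.05,0,1],[0,0,0,0,-0.05,0,1],[0,0,0,0,-0.04,0,1],[0,0,0,0,-0.04,0,1]]'
```

```text
clock: 13.15
eef_pos: [523.0, -39.0, 203.5]
tcp_rot: [3.142, 0.0, 1.808]
contact_force: [0.8, 0.5, -1.1]
opening: 0.135
grasp_force: 78.5
```

```bash
python3 -m inch '[[0,0,0,0,-0.03,0,1],[0,0,0,0,-0.03,0,1]]'
```

```text
clock: 13.32
eef_pos: [521.6, -39.3, 203.5]
tcp_rot: [3.142, 0.0, 1.809]
contact_force: [3.1, 0.4, -2.0]
opening: 0.133
grasp_force: 78.5
```

```bash
python3 -m inch '[[0,0,0,0,-0.03,0,1],[0,0,0,0,-0.03,0,1]]'
```

```text
clock: 13.48
eef_pos: [520.1, -39.7, 203.5]
tcp_rot: [3.142, 0.0, 1.808]
contact_force: [3.1, 0.2, -1.6]
opening: 0.14
grasp_force: 78.5
```

```bash
python3 -m inch '[[0,0,0,0,-0.03,0,1],[0,0,0,0,0,0,1]]'
```

```text
clock: 13.65
eef_pos: [519.4, -39.9, 203.5]
tcp_rot: [3.141, 0.0, 1.808]
contact_force: [2.7, -0.1, -1.3]
opening: 0.139
grasp_force: 78.4
```

```bash
python3 -m inch '[[0,0,0,0,-0.03,0,1],[0,0,0,0,0,0,1]]'
```

```text
clock: 13.82
eef_pos: [518.7, -40.0, 203.5]
tcp_rot: [3.141, -0.0, 1.808]
contact_force: [2.4, 0.9, -2.2]
opening: 0.136
grasp_force: 78.4
```

```bash
python3 -m inch '[[0,0,0,0,-0.03,0,1],[0,0,0,0,0,0,1]]'
```

```text
clock: 13.98
eef_pos: [518.0, -40.1, 203.5]
tcp_rot: [3.141, -0.0, 1.808]
contact_force: [2.2, 1.4, -2.3]
opening: 0.137
grasp_force: 78.3
```

```bash
python3 -m inch '[[0,0,0,0,-0.03,0,1],[0,0,0,0,0,0,1]]'
```

```text
clock: 14.15
eef_pos: [517.3, -40.3, 203.5]
tcp_rot: [3.141, -0.0, 1.808]
contact_force: [3.5, 2.1, -3.4]
opening: 0.135
grasp_force: 78.3
```

```bash
python3 -m inch '[[0,0,0,0,-0.03,0,1],[0,0,0,0,0,0,1]]'; python3 s.py w6 | tail -2
```

```text
clock: 14.32
eef_pos: [516.6, -40.5, 203.5]
tcp_rot: [3.141, -0.0, 1.808]
contact_force: [4.4, 1.8, -2.2]
opening: 0.136
grasp_force: 78.3
73 [(-8.0, 92.0), (7.5, 134.0)]
red 122 [-29.74043304  -3.70388712  76.87085935] [-31.39488866 -18.00656248  73.91362459] [-27.26726475   7.99684957  78.45894532]
```

```bash
python3 -m inch '[[0,0,0,0,-0.03,0,1],[0,0,0,0,0,0,1]]'
```

```text
clock: 14.53
eef_pos: [515.9, -40.7, 203.5]
tcp_rot: [3.141, -0.0, 1.808]
contact_force: [4.6, 2.7, -2.6]
opening: 0.135
grasp_force: 78.3
```

```bash
python3 -m inch '[[0,0,0,0,-0.03,0,1],[0,0,0,0,0,0,1]]'; python3 s.py w7 | tail -2
```

```text
clock: 14.7
eef_pos: [515.3, -40.8, 203.6]
tcp_rot: [3.141, -0.0, 1.808]
contact_force: [4.4, 1.9, -2.7]
opening: 0.139
grasp_force: 78.4
73 [(-8.0, 90.0), (7.5, 133.0)]
red 127 [-29.86068751  -3.57663959  76.88045005] [-31.87424435 -17.7336556   74.82874279] [-27.54100172   7.77470497  78.66038752]
```

```bash
python3 -m inch '[[0,0,0,0,-0.04,0,1],[0,0,0,0,0,0,1]]'
```

```text
clock: 14.92
eef_pos: [514.5, -41.0, 203.6]
tcp_rot: [3.14, -0.0, 1.808]
contact_force: [5.5, 2.3, -3.4]
opening: 0.137
grasp_force: 78.5
```

```bash
python3 -m inch '[[0,0,0,0,-0.04,0,1],[0,0,0,0,0,0,1]]';  python3 s.py w7 | tail -2
```

```text
clock: 15.08
eef_pos: [513.7, -41.2, 203.7]
tcp_rot: [3.14, 0.0, 1.808]
contact_force: [6.1, 2.8, -2.5]
opening: 0.131
grasp_force: 78.6
73 [(-7.5, 92.0), (8.0, 134.0)]
red 124 [-30.13242015  -3.16821936  77.22956871] [-31.80019851 -17.83538702  75.13267246] [-28.30133373   8.77470404  79.36274283]
```

```bash
python3 -m inch '[[0,0,0,0,0.08,0,1],[0,0,0,0,0.08,0,1],[0,0,0,0,0,0,1]]'; python3 - <<'E'
from h import *
import pickle
from s0 import L0
E
cat > hk.py <<'E'
from h import *
# rod pose in tool axes from the shank/collar seen by the wrist camera
s=r.sense(); f=grab_frame("wrist"); C=cloud(f); px=f["pixels"].astype(int)
y=s["tcp_rot"][2]; tx=np.array([np.cos(y),np.sin(y)]); ty=np.array([np.sin(y),-np.cos(y)]); p=np.array(s["eef_pos"])
L=np.dstack([(C[...,:2]-p[:2])@tx,(C[...,:2]-p[:2])@ty,C[...,2]-p[2]])
g=(px[...,0]-px[...,2]>60)&(abs(L[...,1])<30)&(abs(L[...,0])<25)
for a,b in ((-42,-33),(-60,-45),(-80,-60),(-100,-80),(-126,-100),(-142,-122)):
    k=L[g&(L[...,2]>a)&(L[...,2]<b)]
    if len(k)>3: print((a,b),len(k),"mid",((k.min(0)+k.max(0))/2).round(1),"min",k.min(0).round(1),"max",k.max(0).round(1))
rd=(px[...,0]>100)&(px[...,1]<px[...,0]*.45)&(px[...,2]<px[...,0]*.45)&(abs(L[...,1])<60)&(abs(L[...,0])<40)&(L[...,2]<-90)
k=L[rd]; print("red in tool",len(k),np.median(k,0).round(1)); st()
E
python3 hk.py
```

```text
clock: 15.38
eef_pos: [517.1, -40.3, 203.5]
tcp_rot: [-3.141, -0.0, 1.808]
contact_force: [3.5, 1.7, -2.5]
opening: 0.134
grasp_force: 78.4
(-42, -33) 571 mid [  3.9   1.2 -37.5] min [ -6.7 -11.4 -41.9] max [ 14.5  13.8 -33.1]
(-80, -60) 26 mid [ -8.2  -4.4 -74.4] min [-21.7 -11.6 -80. ] max [  5.3   2.8 -68.9]
(-100, -80) 48 mid [ -8.1   1.5 -90. ] min [-21.6 -14.2 -99.7] max [  5.5  17.3 -80.3]
(-126, -100) 114 mid [  -1.8   10.8 -113.1] min [ -14.    -0.  -125.9] max [  10.5   21.7 -100.3]
(-142, -122) 278 mid [  -3.    11.2 -130.8] min [ -16.4    0.8 -139.4] max [  10.5   21.7 -122.3]
red in tool 128 [  -1.2   14.1 -126.9]
15.4333 [516.9 -40.4 203.4] [-3.141 -0.     1.809] [ 4.7  1.5 -2.3] 0.134 78.4Traceback (most recent call last):
  File "<stdin>", line 3, in <module>
ModuleNotFoundError: No module named 's0'
```

```bash
python3 -m inch '[[0,0,0,0,0.06,0,1],[0,0,0,0,0.06,0,1],[0,0,0,0,0,0,1]]'; python3 hk.py
```

```text
clock: 15.68
eef_pos: [519.5, -39.8, 203.3]
tcp_rot: [-3.14, -0.0, 1.809]
contact_force: [2.1, 1.7, -0.3]
opening: 0.135
grasp_force: 78.6
(-42, -33) 568 mid [  3.9   0.5 -37. ] min [ -6.6 -12.  -40.9] max [ 14.3  13.1 -33. ]
(-80, -60) 27 mid [ -8.2  -6.  -74.9] min [-21.6 -13.9 -79.9] max [  5.1   2.  -69.8]
(-100, -80) 47 mid [ -8.3   0.8 -90.2] min [-21.6 -14.9 -99.1] max [  5.1  16.6 -81.3]
(-126, -100) 114 mid [  -6.1    1.7 -113.1] min [ -21.7  -16.4 -126. ] max [   9.5   19.9 -100.2]
(-142, -122) 277 mid [  -3.1    9.  -130.1] min [ -16.6   -1.8 -138.1] max [  10.3   19.9 -122.1]
red in tool 125 [  -1.4   11.6 -126.7]
15.7333 [519.5 -39.8 203.4] [-3.14  -0.     1.809] [ 2.4  1.3 -2. ] 0.14 78.6
```

```bash
python3 -m inch '[[0,0,0,0,0.07,0,1],[0,0,0,0,0.07,0,1],[0,0,0,0,0,0,1],[0,0,0,0,0,0,1]]'; python3 hk.py; python3 s.py w8|tail -2
```

```text
clock: 16.07
eef_pos: [522.9, -39.1, 203.3]
tcp_rot: [-3.14, 0.0, 1.809]
contact_force: [0.3, 0.3, -1.0]
opening: 0.134
grasp_force: 78.6
(-42, -33) 569 mid [  3.5  -0.1 -37.2] min [ -6.8 -12.7 -41.3] max [ 13.8  12.5 -33.1]
(-80, -60) 27 mid [ -8.6  -6.6 -74.5] min [-21.3 -13.8 -79.4] max [  4.1   0.6 -69.6]
(-100, -80) 50 mid [ -8.7   0.  -89.9] min [-21.6 -15.6 -99.7] max [  4.2  15.7 -80.1]
(-126, -100) 120 mid [  -5.7    1.4 -113.2] min [ -21.2  -15.4 -126. ] max [   9.8   18.2 -100.3]
(-142, -122) 270 mid [  -3.2    7.4 -130.5] min [ -16.7   -3.5 -138.8] max [  10.3   18.2 -122.2]
red in tool 125 [  -1.     8.2 -126.6]
16.1167 [522.9 -39.  203.3] [-3.141 -0.     1.809] [ 0.2  0.4 -2. ] 0.136 78.6
73 [(-8.0, 89.0), (7.5, 133.0)]
red 126 [-29.61398079  -3.74320998  75.95567086] [-31.31297648 -17.99544896  42.23675944] [-27.63603016   7.78661116  78.24300451]
```

```bash
python3 -m inch '[[0,0,0,0,0,-0.06,1],[0,0,0,0,0,-0.06,1],[0,0,0,0,0,-0.06,1],[0,0,0,0,0,-0.04,1],[0,0,0,0,0,-0.04,1],[0,0,0,0,0,-0.04,1],[0,0,0,0,0,-0.04,1],[0,0,0,0,0,0,1]]'; python3 s.py w9|tail -2
```

```text
clock: 16.83
eef_pos: [523.2, -38.9, 212.1]
tcp_rot: [-3.141, -0.0, 1.808]
contact_force: [1.3, -0.0, -4.7]
opening: 0.132
grasp_force: 78.2
73 [(-7.5, 88.0), (7.5, 134.0)]
red 126 [-29.91775598  -3.04099403  80.01218555] [-31.68284136 -17.64484378  49.23218933] [-27.88240588   8.96419677  82.34627925]
```

```bash
python3 -m inch '[[0,0,0,0,0,-0.08,1],[0,0,0,0,0,-0.12,1],[0,0,0,0,0,-0.16,1],[0,0,0,0,0,-0.16,1],[0,0,0,0,0,-0.16,1],[0,0,0,0,0,-0.16,1],[0,0,0,0,0,-0.16,1],[0,0,0,0,0,-0.16,1]]'; python3 s.py w10|tail -1
```

```text
clock: 17.55
eef_pos: [523.3, -38.9, 241.5]
tcp_rot: [3.141, 0.0, 1.808]
contact_force: [0.3, -0.1, -4.7]
opening: 0.131
grasp_force: 78.3
red 165 [-29.83985028   0.46575339 109.42629225] [-31.50477961 -17.35853024  73.77055129] [-27.71682743  16.91565977 112.26824006]
```

```bash
python3 -m inch '[[0,0,0,0,0,-0.16,1],[0,0,0,0,0,-0.16,1],[0,0,0,0,0,-0.16,1],[0,0,0,0,0,-0.16,1],[0,0,0,0,0,-0.16,1],[0,0,0,0,0,-0.16,1],[0,0,0,0,0,-0.16,1],[0,0,0,0,0,-0.16,1]]'; python3 s.py w11|tail -1
```

```text
clock: 18.27
eef_pos: [523.3, -38.9, 273.4]
tcp_rot: [-3.142, 0.0, 1.808]
contact_force: [-1.3, 0.1, -4.9]
opening: 0.136
grasp_force: 78.3
hook 45 [-22.23708176   0.27653692 148.24588607] [-24.62967882  -2.70012048 140.19975518] [-18.99096545   2.30318937 151.77059537]
```

```bash
python3 -m inch '[[0,0,0,0,0,-0.14,1],[0,0,0,0,0,-0.14,1],[0,0,0,0,0,-0.14,1],[0,0,0,0,0,-0.14,1],[0,0,0,0,0,-0.14,1],[0,0,0,0,0,-0.14,1]]'
```

```text
clock: 18.82
eef_pos: [523.3, -38.9, 294.3]
tcp_rot: [-3.142, -0.0, 1.808]
contact_force: [0.0, 0.4, -4.6]
opening: 0.135
grasp_force: 78.3
```

```bash
python3 -m inch '[[0,0,0,0,0,-0.16,1],[0,0,0,0,0,-0.2,1],[0,0,0,0,0,-0.2,1],[0,0,0,0,0,-0.2,1],[0,0,0,0,0,-0.2,1],[0,0,0,0,0,-0.2,1],[0,0,0,0,0,-0.2,1],[0,0,0,0,0,-0.2,1]]'
```

```text
clock: 19.48
eef_pos: [523.3, -38.9, 333.5]
tcp_rot: [3.142, 0.0, 1.809]
contact_force: [0.6, -0.1, -5.0]
opening: 0.134
grasp_force: 78.3
```

```bash
python3 -m inch '[[0,0,0,0,0,-0.2,1],[0,0,0,0,0,-0.2,1],[0,0,0,0,0,-0.2,1],[0,0,0,0,0,-0.1,1],[0,0,0,0,0,0,1]]'; python3 - <<'E'
from h import *
w=grab_frame("wrist");s=grab_frame("side")
cv2.imwrite("pics/p9.png",np.vstack([w["pixels"][60:330,120:520],s["pixels"][90:360,200:600]])[:,:,::-1])
E
```

```text
clock: 19.9
eef_pos: [523.6, -38.9, 351.2]
tcp_rot: [3.141, 0.0, 1.808]
contact_force: [0.4, 0.4, -4.4]
opening: 0.134
grasp_force: 78.3
```

View pics/p9.png

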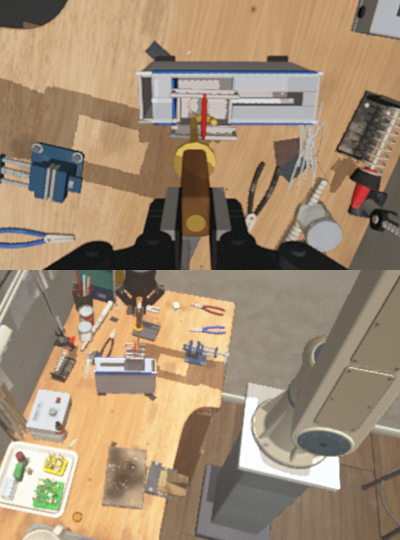

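The wrist view shows the basket hanging freely out of the tank, with the red bail in the hook at (205,118) and the ring inside at (194,105). Next I locate the board precisely.

```bash
python3 - <<'E'
from h import *
import pickle
for n,box in (("top0",(185,195,275,262)),("side0",(290,250,365,345))):
    f=pickle.load(open(n+".pkl","rb")); C=cloud(f); u0,v0,u1,v1=box
    m=((C[...,2]>15)&(C[...,2]<34)).astype(np.uint8); k=np.zeros_like(m); k[v0:v1,u0:u1]=m[v0:v1,u0:u1]
    k=cv2.morphologyEx(k,cv2.MORPH_CLOSE,np.ones((5,5))); k=cv2.morphologyEx(k,cv2.MORPH_OPEN,cv2.getStructuringElement(2,(29,29)))
    v,u=np.nonzero(k); P=plane(f,np.c_[u,v],24); R=cv2.minAreaRect(P[:,:2].astype(np.float32)); print(n,len(u),np.round(R[0],1),np.round(R[1],1),round(R[2],1),P.mean(0).round(1))
E
```

```text
top0 2397 [458.  282.9] [157.8 179.1] 9.5 [467.5 284.4  24. ]
side0 2510 [454.5 287. ] [161.2 182.9] 9.4 [465. 291.  24.]
```

```bash
python3 -m inch '[[0,0,0,0.1,0,0,1],[0,0,0,0.2,0.02,0,1],[0,0,0,0.3,0.03,0,1],[0,0,0,0.4,0.03,0,1],[0,0,0,0.5,0.04,0,1],[0,0,0,0.6,0.05,0,1],[0,0,0,0.6,0.05,0,1],[0,0,0,0.6,0.05,0,1]]'
python3 -m inch '[[0,0,0,0.6,0.05,0,1],[0,0,0,0.6,0.05,0,1],[0,0,0,0.6,0.05,0,1],[0,0,0,0.6,0.05,0,1],[0,0,0,0.6,0.05,0,1],[0,0,0,0.6,0.05,0,1],[0,0,0,0.6,0.05,0,1],[0,0,0,0.6,0.05,0,1]]'
python3 -m inch '[[0,0,0,0.6,0.05,0,1],[0,0,0,0.6,0.05,0,1],[0,0,0,0.6,0.05,0,1],[0,0,0,0.5,0.04,0,1],[0,0,0,0.4,0.03,0,1],[0,0,0,0.3,0.03,0,1],[0,0,0,0.2,0.02,0,1],[0,0,0,0.1,0.01,0,1]]'
python3 - <<'E'
from h import *
import pickle
st(); f=grab_frame("wrist"); pickle.dump(f,open("w12.pkl","wb")); save(f,"w12")
C=cloud(f); b=(C[...,2]>18)&(C[...,2]<30)&(abs(C[...,0]-475)<110)&(abs(C[...,1]-285)<130)
# extents in board axes at slices
a=np.radians(9.5); ex=np.array([np.cos(a),np.sin(a)]); ey=np.array([-ex[1],ex[0]]); P=C[b][:,:2]; q=np.c_[P@ex,P@ey]; o=np.array([475,285.]); oo=np.array([o@ex,o@ey]); q=q-oo
for y in range(-90,100,15):
    k=q[abs(q[:,1]-y)<3]; 
    if len(k)>3: print("y",y,len(k),np.percentile(k[:,0],[1,99]).round(1))
for x in range(-80,81,20):
    k=q[abs(q[:,0]-x)<3]; 
    if len(k)>3: print("x",x,len(k),np.percentile(k[:,1],[1,99]).round(1))
E
python3 hk.py|tail -2
```

```text
clock: 20.67
eef_pos: [509.9, 44.6, 350.5]
tcp_rot: [-3.142, -0.0, 1.809]
contact_force: [0.0, -1.0, -4.1]
opening: 0.14
grasp_force: 78.3
clock: 21.33
eef_pos: [491.1, 163.7, 350.5]
tcp_rot: [-3.142, -0.0, 1.809]
contact_force: [-0.2, -0.0, -4.6]
opening: 0.136
grasp_force: 78.3
clock: 22.0
eef_pos: [479.1, 244.3, 350.4]
tcp_rot: [-3.141, 0.0, 1.809]
contact_force: [-0.0, -0.9, -4.0]
opening: 0.135
grasp_force: 78.3
22.0 [479.1 244.3 350.4] [-3.141  0.     1.809] [-0.  -0.9 -4. ] 0.135 78.3
y -75 120 [-55.2  61.2]
y -60 80 [-55.1  60.9]
y -45 376 [-102.2   60.5]
y -30 487 [-101.6   60.6]
y -15 562 [-112.5   60.3]
y 0 575 [-109.8   60.9]
y 15 568 [-107.4   59.5]
y 30 540 [-91.5  61.1]
y 45 510 [-88.1  61.4]
y 60 434 [-53.2  60.8]
y 75 436 [-53.7  59.8]
y 90 362 [-51.8  61. ]
x -80 324 [-47.8  46.2]
x -60 187 [-23.  44.]
x -40 602 [-84.   90.5]
x -20 491 [-46.9  90.6]
x 0 488 [-46.  91.]
x 20 481 [-44.7  90.4]
x 40 467 [-42.8  89.5]
x 60 458 [-84.6  90.6]
red in tool 174 [   3.8    6.9 -131.7]
22.1 [479.3 243.8 350.4] [-3.142  0.     1.809] [ 0.3 -0.9 -5.3] 0.138 78.3
```

View pics/w12.png

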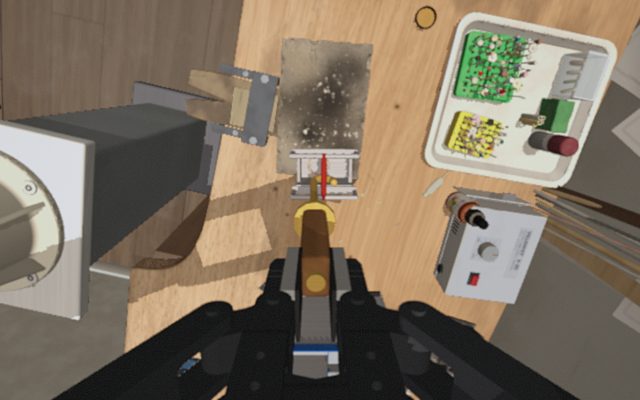

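The wrist view shows the board's corners near (285,40), (370,42) and (277,170), with the basket hanging level at (325,175). The board's centre is at about (477.4, 285.9), so I go there and lower the basket.

```bash
python3 -m inch '[[0,0,0,0.1,0,0,1],[0,0,0,0.3,0,0,1],[0,0,0,0.4,0,0,1],[0,0,0,0.4,0,0,1],[0,0,0,0.3,0,0.1,1],[0,0,0,0.12,0,0.2,1],[0,0,0,0,0,0.3,1],[0,0,0,0,0,0.4,1]]'
python3 -m inch '[[0,0,0,0,0,0.5,1],[0,0,0,0,0,0.5,1],[0,0,0,0,0,0.5,1],[0,0,0,0,0,0.5,1],[0,0,0,0,0,0.5,1],[0,0,0,0,0,0.4,1],[0,0,0,0,0,0.3,1],[0,0,0,0,0,0.2,1]]'
python3 -m inch '[[0,0,0,0,0,0.1,1],[0,0,0,0,0,0.1,1],[0,0,0,0,0,0,1],[0,0,0,0,0,0,1]]'
python3 hk.py|tail -2
```

```text
clock: 22.77
eef_pos: [469.7, 283.3, 324.9]
tcp_rot: [3.141, 0.0, 1.809]
contact_force: [0.7, -0.3, -5.4]
opening: 0.137
grasp_force: 78.3
clock: 23.43
eef_pos: [469.3, 282.5, 239.1]
tcp_rot: [-3.14, 0.001, 1.808]
contact_force: [-0.4, 0.5, -3.7]
opening: 0.134
grasp_force: 78.3
clock: 23.77
eef_pos: [469.9, 283.1, 235.8]
tcp_rot: [3.141, -0.0, 1.808]
contact_force: [-0.4, 0.2, -4.1]
opening: 0.138
grasp_force: 78.2
red in tool 189 [   3.7    6.9 -132. ]
23.8167 [470.  283.2 236. ] [ 3.141 -0.     1.809] [-0.4 -0.1 -4.9] 0.134 78.2
```

```bash
python3 -m inch '[[0,0,0,0,0,0.1,1],[0,0,0,0,0,0.1,1],[0,0,0,0,0,0.1,1],[0,0,0,0,0,0.1,1],[0,0,0,0,0,0.1,1],[0,0,0,0,0,0.04,1],[0,0,0,0,0,0.04,1],[0,0,0,0,0,0,1]]'
```

```text
clock: 24.48
eef_pos: [469.7, 283.0, 220.7]
tcp_rot: [-3.141, 0.0, 1.809]
contact_force: [0.2, 0.2, -4.7]
opening: 0.133
grasp_force: 78.3
```

```bash
python3 -m inch '[[0,0,0,0,0,0.03,1],[0,0,0,0,0,0.03,1],[0,0,0,0,0,0.03,1],[0,0,0,0,0,0.03,1],[0,0,0,0,0,0.03,1],[0,0,0,0,0,0.03,1],[0,0,0,0,0,0,1],[0,0,0,0,0,0,1]]'; python3 hk.py|tail -2
```

```text
clock: 25.15
eef_pos: [469.8, 283.2, 216.6]
tcp_rot: [3.141, -0.0, 1.808]
contact_force: [-0.0, -0.7, -1.5]
opening: 0.137
grasp_force: 78.8
red in tool 175 [  -0.2    8.4 -130.2]
25.2 [469.8 283.1 216.6] [ 3.141 -0.     1.808] [-0.1  1.  -1.2] 0.133 78.8
```

```bash
python3 -m inch '[[0,0,0,0,0,0.12,1],[0,0,0,0,0,0.12,1],[0,0,0,0,0,0.12,1],[0,0,0,0,0,0.12,1],[0,0,0,0,0,0.12,1],[0,0,0,0,0,0.12,1],[0,0,0,0,0,0,1],[0,0,0,0,0,0,1]]'; python3 hk.py|tail -2
```

```text
clock: 25.87
eef_pos: [469.6, 283.0, 198.2]
tcp_rot: [-3.141, 0.0, 1.808]
contact_force: [-0.1, -1.3, -1.5]
opening: 0.136
grasp_force: 78.7
red in tool 190 [   2.5    8.6 -111.9]
25.9167 [469.7 283.  198.4] [-3.142  0.     1.808] [-0.2 -1.3 -1.2] 0.132 78.7
```

```bash
python3 -m inch '[[0,0,0,0,-0.15,0,1],[0,0,0,0,-0.15,0,1],[0,0,0,0,-0.15,0,1],[0,0,0,0,-0.15,0,1],[0,0,0,0,-0.15,0,1],[0,0,0,0,-0.15,0,1],[0,0,0,0,0,0,1],[0,0,0,0,0,0,1]]'; python3 hk.py|tail -2
```

```text
clock: 26.58
eef_pos: [447.7, 277.8, 198.6]
tcp_rot: [3.141, -0.0, 1.809]
contact_force: [-0.4, 0.3, -1.1]
opening: 0.135
grasp_force: 78.7
red in tool 211 [  -1.    30.9 -112.3]
26.6333 [447.9 277.8 198.6] [ 3.141 -0.     1.809] [ 0.5  0.8 -1.5] 0.134 78.7
```

```bash
python3 -m inch '[[0,0,0,0,0,-0.2,1],[0,0,0,0,0,-0.4,1],[0,0,0,0,0,-0.6,1],[0,0,0,0,0,-0.8,1],[0,0,0.0384,0,0,-0.9,1],[0,0,0.0384,0,0,-0.9,1],[0,0,0.0384,0,0,-0.9,1],[0,0,0,0,0,-0.4,1]]'
python3 -m inch '[[0,0,0,-0.3,0.04,0,1],[0,0,0,-0.6,0.09,0,1],[0,0,0,-0.93,0.14,0,1],[0,0,0,-0.93,0.14,0,1],[0,0,0,-0.93,0.14,0,1],[0,0,0,-0.93,0.14,0,1],[0,0,0,-0.93,0.14,0,1],[0,0,0,-0.93,0.14,0,1]]'
python3 -m inch '[[0,0,0,-0.93,0.14,0,1],[0,0,0,-0.93,0.14,0,1],[0,0,0,-0.93,0.14,0,1],[0,0,0,-0.93,0.14,0,1],[0,0,0,-0.93,0.14,0,1],[0,0,0,-0.93,0.14,0,1],[0,0,0,-0.93,0.14,0,1],[0,0,0,-0.93,0.14,0,1]]'
python3 -m inch '[[0,0,0,-0.93,0.14,0,1],[0,0,0,-0.93,0.14,0,1],[0,0,0,-0.93,0.14,0,1],[0,0,0,-0.93,0.14,0,1],[0,0,0,-0.93,0.14,0,1],[0,0,0,-0.93,0.14,0,1],[0,0,0,-0.5,0.07,0,1],[0,0,0,0,0,0,1]]'
```

```text
clock: 27.3
eef_pos: [449.0, 278.4, 330.0]
tcp_rot: [3.138, -0.003, 1.441]
contact_force: [0.9, 0.7, -0.6]
opening: 0.135
grasp_force: 78.8
clock: 27.97
eef_pos: [450.9, 112.3, 324.6]
tcp_rot: [-3.14, 0.001, 1.451]
contact_force: [0.3, -1.5, -1.0]
opening: 0.139
grasp_force: 78.8
clock: 28.63
eef_pos: [455.5, -75.5, 324.7]
tcp_rot: [-3.14, 0.0, 1.451]
contact_force: [0.9, 0.5, -1.4]
opening: 0.136
grasp_force: 78.8
clock: 29.3
eef_pos: [459.5, -229.7, 324.8]
tcp_rot: [-3.14, 0.0, 1.447]
contact_force: [0.1, 0.7, -1.0]
opening: 0.136
grasp_force: 78.8
```

```bash
python3 -m inch '[[0,0,0,-0.75,0.087,0,1],[0,0,0,-0.75,0.087,0,1],[0,0,0,-0.75,0.087,0.4,1],[0,0,0,0,0,0.9,1],[0,0,0,0,0,0.9,1],[0,0,0,0,0,0.9,1],[0,0,0,0,0,0.9,1],[0,0,0,0,0,0.9,1]]'
python3 -m inch '[[0,0,0,0,0,0.5,1],[0,0,0,0,0,0.1,1],[0,0,0,0,0,0,1],[0,0,0,0,0,0,1]]'
python3 - <<'E'
from h import *
import pickle
st(); s=r.sense(); y=s["tcp_rot"][2]; tx=np.array([np.cos(y),np.sin(y)]); ty=np.array([np.sin(y),-np.cos(y)]); c=np.array(s["eef_pos"])
f=grab_frame("wrist"); pickle.dump(f,open("w13.pkl","wb"))
for n,f,cc in (("old",pickle.load(open("w3.pkl","rb")),np.array([459,-286.6,186.6])),("new",f,c)):
    C=cloud(f); px=f["pixels"].astype(int)
    L=np.dstack([(C[...,:2]-cc[:2])@tx,(C[...,:2]-cc[:2])@ty,C[...,2]-cc[2]])
    m=(px[...,0]>120)&(px[...,2]<90)&(px[...,0]-px[...,2]>80)&(abs(L[...,0])<25)&(abs(L[...,1])<28)
    a=L[m&(L[...,2]>-44)&(L[...,2]<-32)]; print(n,"collar",len(a),cv2.minEnclosingCircle(a[:,:2].astype(np.float32)),np.median(a[:,2]))
    h=L[m&(L[...,2]<-118)&(L[...,2]>-150)]; print("hook",len(h),h.min(0).round(1),h.max(0).round(1))
    g=(C[...,2]>124)&(C[...,2]<134)&(abs(C[...,0]-543)<45)&(abs(C[...,1]+296)<20)&(C[...,0]>498); R=cv2.minAreaRect(C[g][:,:2].astype(np.float32)); print("fork",np.round(R[0],1),np.round(R[1],1),round(R[2],1))
E
```

```text
clock: 29.97
eef_pos: [459.4, -283.1, 202.0]
tcp_rot: [-3.141, -0.001, 1.449]
contact_force: [0.9, -0.1, -1.2]
opening: 0.132
grasp_force: 78.8
clock: 30.3
eef_pos: [460.1, -284.0, 189.0]
tcp_rot: [3.141, 0.0, 1.448]
contact_force: [0.5, -0.0, -0.9]
opening: 0.133
grasp_force: 78.7
30.3 [ 460.1 -284.   189. ] [3.141 0.    1.448] [ 0.5 -0.  -0.9] 0.133 78.7
old collar 372 ((1.4162086248397827, -0.7926357388496399), 12.693218231201172) -36.88298687388526
hook 125 [  -1.6   -0.4 -139.3] [   4.4   18.  -122.4]
fork [ 542.8 -296.3] [26.6 79. ] 83.0
new collar 377 ((1.3891234397888184, -0.7779631018638611), 12.72626781463623) -36.87423134357121
hook 125 [  -1.6   -0.2 -139. ] [   4.2   18.2 -122. ]
fork [ 542.9 -296. ] [26.5 79.1] 82.8
```

```bash
python3 -m inch '[[0,0,0,-0.12,0,0,1],[0,0,0,0,0.3,0,1],[0,0,0,0,0.5,0,1],[0,0,0,0,0.5,0,1],[0,0,0,0,0.5,0,1],[0,0,0,0,0.5,0,1],[0,0,0,0,0.42,0,1],[0,0,0,0,0,0,1]]'
python3 -m inch '[[0,0,0,0,0,0,1]]'
```

```text
clock: 31.02
eef_pos: [529.5, -295.9, 188.3]
tcp_rot: [3.141, 0.0, 1.447]
contact_force: [-0.5, 0.0, -1.4]
opening: 0.134
grasp_force: 78.8
clock: 31.1
eef_pos: [527.5, -295.6, 188.0]
tcp_rot: [-3.141, -0.0, 1.447]
contact_force: [-0.4, 0.3, -1.0]
opening: 0.135
grasp_force: 78.8
```

Aligned with the seat to within 0.3 mm, so I lower the rod.

```bash
python3 -m inch '[[0,0,0,0,0,0.12,1],[0,0,0,0,0,0.12,1],[0,0,0,0,0,0.12,1],[0,0,0,0,0,0.12,1],[0,0,0,0,0,0.08,1],[0,0,0,0,0,0.04,1],[0,0,0,0,0,0,1],[0,0,0,0,0,0,1]]'
```

```text
clock: 31.77
eef_pos: [526.9, -295.8, 173.5]
tcp_rot: [3.142, 0.0, 1.446]
contact_force: [0.6, -0.7, -0.9]
opening: 0.139
grasp_force: 78.7
```

```bash
python3 -m inch '[[0,0,0,0,0,0.03,1],[0,0,0,0,0,0.02,1],[0,0,0,0,0,0,1]]'
```

```text
clock: 32.02
eef_pos: [527.0, -295.8, 172.4]
tcp_rot: [3.141, 0.0, 1.447]
contact_force: [0.4, -0.3, -0.9]
opening: 0.134
grasp_force: 78.9
```

```bash
python3 -m inch '[[0,0,0,0,0,0.03,1],[0,0,0,0,0,0,1],[0,0,0,0,0,0,1]]'
```

```text
clock: 32.27
eef_pos: [527.2, -295.9, 172.3]
tcp_rot: [3.141, 0.0, 1.447]
contact_force: [-2.4, 1.0, 6.5]
opening: 0.139
grasp_force: 79.7
```

```bash
python3 -m inch '[[0,0,0,0,0,0.03,1],[0,0,0,0,0,0,1],[0,0,0,0,0,0,1]]'
```

```text
clock: 32.52
eef_pos: [527.3, -296.0, 172.3]
tcp_rot: [3.14, 0.001, 1.447]
contact_force: [-3.0, 1.8, 11.1]
opening: 0.134
grasp_force: 80.4
```

Seated, as contact shows at 172.3 mm. I release slowly.

```bash
python3 -m inch '[[0,0,0,0,0,-0.04,0.8],[0,0,0,0,0,0,0.75],[0,0,0,0,0,0,0.6],[0,0,0,0,0,0,0.3],[0,0,0,0,0,0,0],[0,0,0,0,0,0,0],[0,0,0,0,0,0,0],[0,0,0,0,0,0,0]]'
python3 -m inch '[[0,0,0,0,0,-0.3,0],[0,0,0,0,0,-0.6,0],[0,0,0,0,0,-0.8,0],[0,0,0,0,0,-0.9,0],[0,0,0,0,0,-0.9,0],[0,0,0,0,0,-0.9,0],[0,0,0,0,0,-0.9,0],[0,0,0,0,0,0,0]]'
python3 - <<'E'
from h import *
st(); w=grab_frame("wrist"); t=grab_frame("top"); s=grab_frame("side")
a=w["pixels"][100:270,230:430]; b=t["pixels"][190:260,185:265]; d=s["pixels"][250:340,285:375]
z=lambda i:cv2.resize(i,(390,390*i.shape[0]//i.shape[1]),interpolation=2)
A,B,D=z(a),z(b),z(d); H=max(A.shape[0],B.shape[0]) ; pad=lambda i,h:np.pad(i,((0,h-i.shape[0]),(0,0),(0,0)))
B2=cv2.resize(b,(390,250)); D2=cv2.resize(d,(300,300)); right=np.vstack([B2,np.pad(D2,((0,0),(0,90),(0,0)))]); 
cv2.imwrite("pics/final.png",np.hstack([pad(A,550),right])[:,:,::-1])
for n,f in (("top",t),("side",s)):
    C=cloud(f); px=f["pixels"].astype(int); g=(np.hypot(C[...,0]-477,C[...,1]-286)<60)
    red=g&(px[...,0]>100)&(px[...,1]<px[...,0]*.5)&(px[...,2]<px[...,0]*.5); print(n,"bail",red.sum(),C[red].mean(0).round(1), "basket top z",np.percentile(C[g][:,2],99).round(1))
E
```

```text
clock: 33.18
eef_pos: [526.9, -295.7, 171.6]
tcp_rot: [-3.141, -0.0, 1.447]
contact_force: [0.6, 0.9, 0.4]
opening: 1.002
grasp_force: 0.0
clock: 33.85
eef_pos: [528.8, -296.8, 309.9]
tcp_rot: [3.135, 0.003, 1.447]
contact_force: [0.2, -0.4, 0.2]
opening: 0.999
grasp_force: 0.0
33.85 [ 528.8 -296.8  309.9] [3.135e+00 3.000e-03 1.447e+00] [ 0.2 -0.4  0.2] 0.999 0.0
top bail 14 [478.8 285.3  80.4] basket top z 89.3
side bail 8 [475.9 284.3  85.7] basket top z 87.1
```

View pics/final.png

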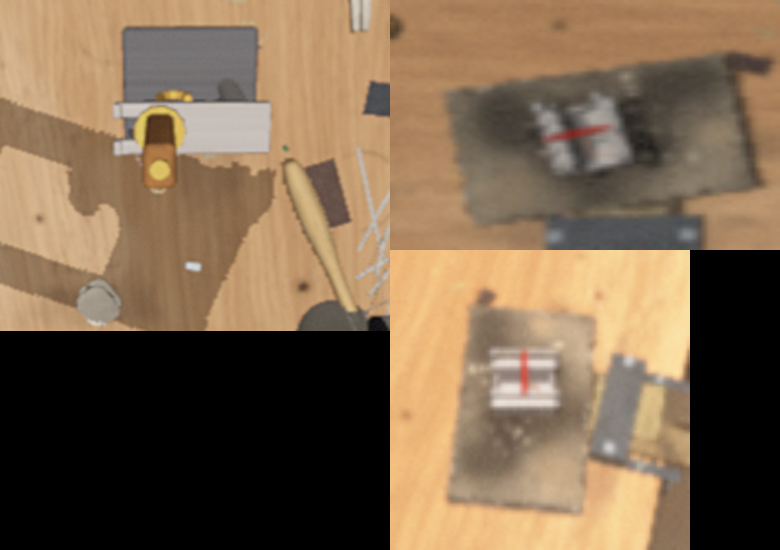

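The final view shows the rod hanging in the fork and the basket upright in the middle of the board, its bail measured at (477,285) and at the right height.

```bash
python3 -c "
from rig import r
print(r.sign_off())"
```

```text
the job is handed in; nothing more can be done
None
```

The job is handed in at about 34 s of the 72 s allowed: the basket stands upright near the middle of the soldering board, lifted out on the hook at about 5 N or less (6.6 N at most, against the stop), the rod hangs back in its stand, and nothing else was touched; the ring was last seen in the basket as it left the tank.

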